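Slide a sample carrier under the reader head and bolt it in

ROBOT

A 7-joint arm with a two-finger parallel gripper is mounted at the origin on a cart in front of the work surface, level with it; the furniture and walls round the work are solid. World frame = base frame: x ahead of the robot, y to its left, z up, the work surface at z = 0. Lengths are in m, angles in rad, forces in N, time in s.
With the tool pointing down it reaches from about 0.35 to 0.9 m from the base axis. Payload 19.9 kg.
Tool frame: the origin (TCP) lies midway between the tips of the shut fingers; the grasp point (between the pads) lies 19 mm behind it; z points along the fingers, y is the direction in which the jaws open and shut (so a half turn about z gives the same grasp; the last joint's range is limited). The gripper opens to 85 mm and grips with 20 to 120 N. Pads are 22 mm wide; open, the fingers measure 114 mm over their backs; the gripper's body (76 mm by 85 mm) begins 54 mm behind the grasp point. The pads swing forward as they close: fully open they stand 13 mm farther back than shut.
Start: joints at [1.105, 0.417, -0.01, 1.614, 0.005, 1.111, -0.053], TCP at [0.258, -0.569, 0.231] pointing down, gripper open.
Joint ranges: [-2.81, 2.81], [-0.39, 2.02], [-1.27, 1.25], [0.06, 2.57], [-1.19, 4.33], [0.19, 2], [-2.82, 2.82]. Speed limits (rad/s): [1.89, 1.89, 2.39, 2.39, 3.01, 3.01, 3.01].

INTERFACE

Orientations are given as a rotation vector (axis times angle).
In Python, from cell import telemetry, viewer, order gives the robot as it stands.
- The arm moves only by the tool drive_tool, never from a script. Its argument "rows" is a list of rows, each a list of 3 entries, a list of its own where there are three numbers: the shift along the tool's x, y, z in mm, then the turn, a rotation vector about the tool's x, y, z in rad, then the closure, from 0 (fully open) to 1 (shut). A call has 1 to 8 rows; each row shifts and turns the commanded pose from where the row before left it, along the tool's axes as they then stand; what a row does not reach is not made up. A row lasts 1/12 s, in which the tool goes at most 41.7 mm and 7.16 degrees, less where a joint would pass 70% of its speed; a pose out of reach is approached as far as the arm can. A call is refused whole if a number of a shift passes 41.7 or a number of a turn 0.125, either way. A call with a gripper value outside its range is refused whole. The fingers move at their own pace and stop on an object; "force" is the grip in N (left out, the last holds). Time passes only in rows, so rows that do not move let the fingers close. It gives the time, the measured TCP pose, the force and the opening at its end, in the units of the state.
- telemetry.get_obs(): the state, without advancing time (a new reading comes with each control period).
- viewer.capture(name): name is "side" or "top"; returns a dict with "color" (480x640x3 uint8, blue, green, red), "depth" (480x640 float32, m along the optical axis (not along the pixel's ray), 0 where there is no reading), "fx", "fy", "cx", "cy" (pixels), "dist" ([k1, k2, p1, p2, k3] as OpenCV has them; the pictures are not rectified), "T" (4x4, takes a point from camera to world coordinates). Camera axes: x right, y up, looking along -z (the intrinsics and any distortion apply to the point x, -y, -z); pixel columns grow to the right and rows downward; lengths in m; the calibration is good to about 2 mm. A picture is of the moment at which its call begins.
- order.hand_in(): hands the job in, once; it reports no verdict.
The state is a dict: "time_s": time; "q": joint angles; "qd": joint speeds; "effort": joint torques, N m; "tcp_pos": TCP position; "tcp_rot": TCP orientation; "contact_force": force on the tool from outside, world axes, zero at the start; "torque": the same for the moment, N m; "grip_width": finger opening in m.
Only numpy, scipy, OpenCV 4.12 (cv2) and the standard library are available. Lean on these libraries where they do the work, as an engineer would, in place of code of your own. Each camera call takes 0.05 s, during which the arm holds its last target. There are 200 camera calls.

TASK

Lay the sample carrier flat on the reader's bed, window end towards the head, and push it gently through the low gap under the white reader head until it is up against the end stop. Then slide the orange-knobbed bolt fully across behind the carrier to lock it in, and leave the eyepiece, the objective and the loupe standing where they are.

Things in the scene. Friction and masses are not known exactly. Their poses are not given: they have to be found in the camera images.
- carrier: Loose flat aluminium plate 110 x 44 x 14 mm (x, y, z), 0.15 kg give or take 30 %. Origin: centre of its underside, z up. The round amber window in a black ring is towards +x (leading end); the last 26 mm towards -x (tail) are blue with black ribs. It starts flat on the bench right of the reader, leading end roughly away from the robot (yaw within 0.6 rad).
- carrier_window (a point): Centre of the carrier's window, at carrier x = +20 mm, at the level of its underside.
- reader: Fixed reading station, turned up to 0.3 rad. Origin on the bench under the middle of the white head's front edge; x = the lane, in the push direction (away from the robot), y left, z up. Bed: flat aluminium board, top at z = 8 mm, x = -210 to 85, y = -62 to 62 mm. Head: x = 0 to 55 mm, 106 mm wide, on two columns, top at z = 63 mm, with a cap up to 70 mm.
- reader_mouth (a point): Centre of the lane's flared mouth on the bed, reader (-77, 0, 8) mm. Two guide strips, 5 mm high, funnel from about 95 mm apart here to 48 mm at x = -35 mm, then run parallel (y = -24 to +24 mm) to x = 65 mm. The bed before the mouth is bare.
- reader_tunnel (a point): Middle of the tunnel's entrance at bed level, reader (0, 0, 8) mm. The gap under the head is 17 mm high and 55 mm long: the carrier passes, fingers do not.
- reader_lens (a point): Point on the bed under the lens, reader (30, 0, 8) mm. The window of a fully home carrier lies here.
- reader_stop (a point): Middle of the fixed, rigid end stop's face at bed level, reader (65, 0, 8) mm, beyond the head. A fully home carrier touches it: carrier origin at reader x = 10 mm, tail still outside the head at x = -45 mm.
- bolt (a joint): Locking bolt right (-y) of the lane: steel bar 12 mm wide (reader x = -62 to -50 mm, 5 mm behind a home carrier), z = 14.5 to 22.5 mm, passing above the guide strips. Slides along reader +y: 0 = drawn back (tip at y = -32 mm), 0.040 m = fully shut at its limit (tip at +8 mm). Starts at 0 to 0.008, stays where left, friction about 1.5 N. A carrier not home blocks it.
- bolt_knob (a point): Top centre of the bolt's upright orange knob, 16 mm across (waist 12 mm), 22 to 48 mm above the bench, at reader x = -56, y = -98 mm + the bolt's value. Push or pinch it. The bar (top 22.5 mm above the bench) ends 20 mm behind the knob; its track reaches y = -132 mm.
- eyepiece_c: Bystander: black eyepiece standing upright, 51 mm across, 62 mm high, left of the reader's bed. Origin at the centre of its foot.
- objective_a: Bystander: white objective with a yellow ring standing upright, 25 mm across, 42 mm high, beyond the leading end of the carrier. Origin at the centre of its foot.
- loupe: Bystander: black loupe standing upright, 37 mm across, 40 mm high, right of the reader head. Origin at the centre of its foot.
Things that resemble listed ones, but are neither listed nor needed, are in the scene too. Of the things like the carrier, leave any that is brown, pink or red; of the rest the larger one is meant.

How it is judged:
On the way, in this order (a step that is already met when the one before it is completed fails the run):
1. the carrier is fully home under the reader head, against the end stop (horizontal distance between carrier_window and reader_lens below 0.0055 m and angle between the x axis of carrier and the x axis of reader, either way round below 0.08 rad and z of carrier in the frame of reader below 0.0105 m and angle between carrier's own z axis and vertical below 0.06 rad), for 0.2 s.
2. the bolt is slid across behind the carrier (value of joint bolt above 0.034 m), for 0.2 s.
At the end, for the whole second after the job is handed in: The carrier lies flat on the bed and at rest, its window within 5.5 mm of the point under the lens (which puts it against the end stop, window end first) and in line with the lane within 0.08 rad; the bolt is at least 34 mm of its 40 mm across; the eyepiece, objective and loupe stand upright (all of step 1 and value of joint bolt above 0.034 m and linear speed of carrier below 0.01 m/s and angle between each of eyepiece_c, objective_a, loupe's own z axis and vertical below 0.2 rad); the robot touches nothing.
It fails at once if the carrier is rammed or pressed against the reader with more than 45 N (contact force between carrier and reader above 45 N).
It fails at once if the eyepiece is knocked over or shifted by more than 20 mm (distance of eyepiece_c from where it was at the start of the episode above 0.02 m or angle between eyepiece_c's own z axis and vertical above 0.35 rad).
It fails at once if the objective is knocked over or shifted by more than 20 mm (distance of objective_a from where it was at the start of the episode above 0.02 m or angle between objective_a's own z axis and vertical above 0.35 rad).
It fails at once if the loupe is knocked over or shifted by more than 20 mm (distance of loupe from where it was at the start of the episode above 0.02 m or angle between loupe's own z axis and vertical above 0.35 rad).
It also fails if it takes over 61 s, if anything falls off the work surface, if the arm or the gripper's body presses on something with over 40 N, if the wrist force passes 120 N, or if a joint passes its speed limit or range.

## Working session

There is one attempt and no reset: what is moved stays moved. The work goes in short steps, Python scripts to look and compute and a tool call to move; the robot and the scene stay as the last step left them, time stands still between calls to the robot, and variables do not carry over. Pictures are saved under pics/ and viewed, about 8 in all and at most 12, crops included, and the job is handed in when it is done.

Besides the shell and the picture viewer there is one more tool, called after "Request:" as a command line: name --argument value ..., lists and objects as JSON in quotes. drive_tool: Moves the arm, as the interface text tells. Its arguments: {"type":"object","properties":{"rows":{"type":"array"},"force":{"type":"number"}},"required":["rows"]}

```bash
mkdir -p pics
cat > h.py <<'E'
import numpy as np, cv2
from cell import telemetry, viewer, order
def cap(n,name):
    c=viewer.capture(n); np.savez(''+name+'.npz',**c); cv2.imwrite('pics/'+name+'.png',c['color']); return c
def ld(name): return np.load(''+name+'.npz')
def ray(c,u,v):
    p=cv2.undistortPoints(np.array([[[u,v]]],float),np.array([[c['fx'],0,c['cx']],[0,c['fy'],c['cy']],[0,0,1]],float),np.array(c['dist'],float))[0,0]
    return np.array([p[0],-p[1],-1.])
def pt(c,u,v):
    d=np.median(c['depth'][int(v)-1:int(v)+2,int(u)-1:int(u)+2]); T=c['T']
    return T[:3,:3]@(ray(c,u,v)*d)+T[:3,3]
def ptz(c,u,v,z):
    T=c['T']; r=T[:3,:3]@ray(c,u,v); o=T[:3,3]; return o+r*(z-o[2])/r[2]
E
python3 - <<'E'
from h import *
for n in('top','side'):
    c=cap(n,n+'0'); print(n,c['T'].round(3).tolist(),c['fx'],c['dist'])
o=telemetry.get_obs(); print({k:np.round(v,3).tolist() for k,v in o.items()})
E
```

```text
top [[0.031, 0.998, -0.056, 0.455], [-0.999, 0.03, -0.016, -0.054], [-0.014, 0.056, 0.998, 1.507], [0.0, 0.0, 0.0, 1.0]] 599.2377289958986 [0.06797127 0.         0.         0.         0.        ]
side [[0.997, 0.049, -0.065, 0.455], [-0.079, 0.406, -0.911, -1.259], [-0.018, 0.913, 0.408, 0.602], [0.0, 0.0, 0.0, 1.0]] 577.3094115275751 [0.02319375 0.         0.         0.         0.        ]
{'time_s': 0.1, 'q': [1.104, 0.418, -0.01, 1.614, 0.005, 1.111, -0.053], 'qd': [0.0, -0.002, 0.001, -0.002, 0.001, -0.0, -0.001], 'effort': [0.001, -86.582, 0.68, -43.564, 0.019, 0.005, -0.0], 'tcp_pos': [0.257, -0.569, 0.231], 'tcp_rot': [-3.07, -0.662, 0.001], 'contact_force': [-0.62, 0.139, 0.014], 'torque': [0.008, -0.015, -0.007], 'grip_width': 0.085}
```

View pics/top0.png

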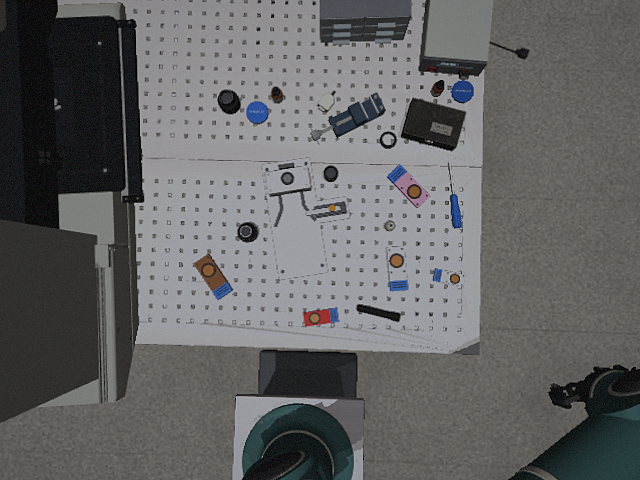

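View pics/side0.png

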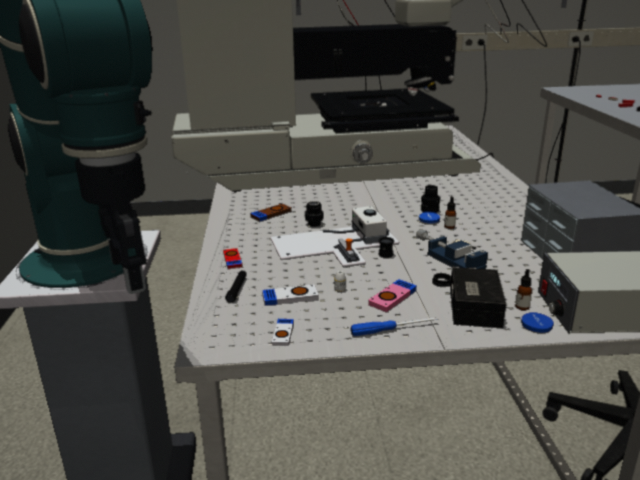

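The top view shows the target carrier (aluminium, blue tail) at about (397,268). The reader is at (290,230), its knob at (332,208), the objective at (390,226), the loupe at (331,173) and the eyepiece at (247,232). I'll enlarge that region.

Run:
```python
from h import *
c=ld('top0'); im=c['color'][150:300,230:430]; cv2.imwrite('pics/crop0.png',cv2.resize(im,None,fx=4,fy=4,interpolation=cv2.INTER_CUBIC))
```

```text
(no output)
```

View pics/crop0.png

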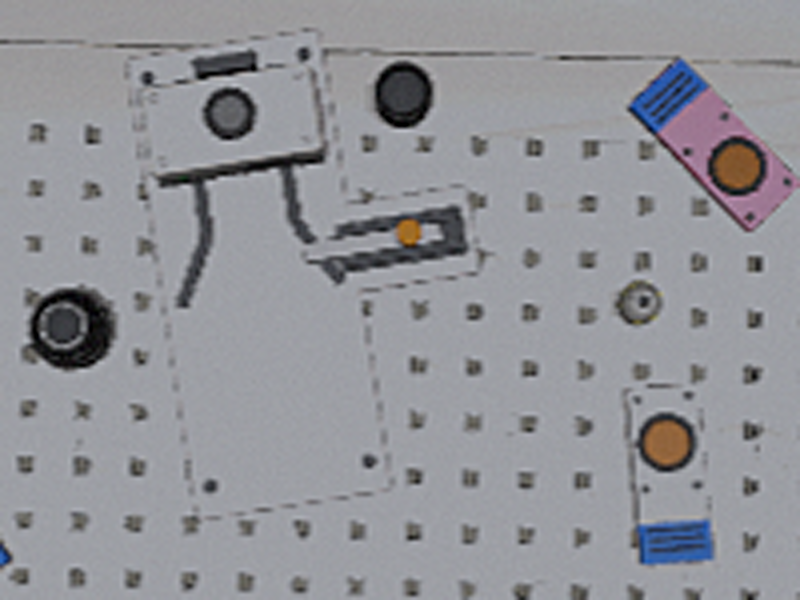

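The crop shows the carrier's corners at (627,391), (697,386), (714,558), (641,565) and its window at (667,441). The bed corners are (128,60), (320,30), (393,488), (195,520), and the knob is at (408,233).

```bash
cat > meas.py <<'E'
from h import *
c=ld('top0')
def P(x,y,z): return ptz(c,(x+.5)/4-.5+230,(y+.5)/4-.5+150,z)
def fit(img,z,model):
    W=np.array([P(x,y,z)[:2] for x,y in img]); M=np.array(model)/1000.
    mw,mm=W.mean(0),M.mean(0); H=(M-mm).T@(W-mw); a=np.arctan2(H[0,1]-H[1,0],H[0,0]+H[1,1])
    R=np.array([[np.cos(a),-np.sin(a)],[np.sin(a),np.cos(a)]]); t=mw-R@mm
    print('yaw',a.round(4),'t',t.round(4),'res mm',((W-(M@R.T+t))*1000).round(1).tolist()); return a,R,t
if __name__=='__main__':
    print('carrier');fit([(627,391),(697,386),(714,558),(641,565),(667,441)],.014,[(55,22),(55,-22),(-55,-22),(-55,22),(20,0)])
    print('reader');a,R,t=fit([(128,60),(320,30),(393,488),(195,520)],.008,[(85,62),(85,-62),(-210,-62),(-210,62)])
    print('head front');print([R.T@(P(x,y,.063)[:2]-t) for x,y in [(162,178),(326,153)]])
    k=P(408,233,.048);print('knob',k,'reader',R.T@(k[:2]-t))
    for n,x,y,z in [('obj',638,302,.042),('loupe',404,95,.04),('eyep',66,325,.062)]: print(n,P(x,y,z).round(3))
    for n,x,y in [('carr',680,480),('bed',280,400),('knob',408,233),('head',270,120),('bench',500,450)]: print(n,pt(c,x/4+230,y/4+150).round(4))
E
python3 meas.py
```

```text
carrier
yaw 0.1118 t [ 0.4733 -0.2313] res mm [[-1.2, -0.4], [-1.7, 0.1], [1.5, -0.4], [0.6, 0.7], [0.8, -0.1]]
reader
yaw 0.1841 t [0.653  0.0395] res mm [[-1.1, -1.0], [-1.3, 0.4], [1.7, -0.2], [0.7, 0.9]]
head front
[array([-0.00158268,  0.04725979]), array([-0.00186222, -0.05331743])]
knob [ 0.61534827 -0.06447226  0.048     ] reader [-0.05604724 -0.09533084]
obj [ 0.578 -0.206  0.042]
loupe [ 0.702 -0.06   0.04 ]
eyep [0.552 0.141 0.062]
carr [ 0.4692 -0.2386  0.0146]
bed [0.5116 0.0113 0.0073]
knob [ 0.6143 -0.0654  0.0499]
head [0.6796 0.0205 0.0605]
bench [ 4.846e-01 -1.275e-01 -3.000e-04]
```

Request:
drive_tool --rows '[[[0,0,0],[0,0,0.104],0],[[0,0,0],[0,0,0.104],0],[[0,0,0],[0,0,0.105],0],[[24,-31,0],[0,0,0],0],[[24,-31,0],[0,0,0],0],[[24,-31,0],[0,0,0],0],[[24,-31,0],[0,0,0],0],[[24,-31,0],[0,0,0],0]]' --force 40

```text
time_s: 0.77
tcp_pos: [0.36, -0.4002, 0.2311]
tcp_rot: [-3.136, -0.175, 0.001]
contact_force: [0.9, -0.6, 0.1]
grip_width: 0.0855
```

Request:
drive_tool --rows '[[[24,-31,0],[0,0,0],0],[[24,-31,5],[0,0,0],0],[[24,-31,10],[0,0,0],0],[[24,-31,15],[0,0,0],0],[[22,-32,15],[0,0,0],0],[[0,0,40],[0,0,0],0],[[0,0,20],[0,0,0],0],[[0,0,0],[0,0,0],0]]'

```text
time_s: 1.43
tcp_pos: [0.4573, -0.2325, 0.1225]
tcp_rot: [-3.133, -0.177, 0.009]
contact_force: [-0.6, 0.5, -0.7]
grip_width: 0.0854
```

```bash
cat >> h.py <<'E'
from scipy.spatial.transform import Rotation as Ro
def go(x,y,z,yaw):
    o=telemetry.get_obs(); R=Ro.from_rotvec(o['tcp_rot']).as_matrix(); d=np.array([x,y,z])-o['tcp_pos']
    psi=np.arctan2(R[1,0],R[0,0]); Rt=np.array([[np.cos(yaw),np.sin(yaw),0],[np.sin(yaw),-np.cos(yaw),0],[0,0,-1]])
    print('t',o['time_s'],'tcp',np.round(o['tcp_pos'],4),'psi',psi.round(4),'tiltz',R[:,2].round(3),'F',np.round(o['contact_force'],1),'w',o['grip_width'])
    print('turn z',(psi-yaw).round(4),'rotvec now->target',Ro.from_matrix(R.T@Rt).as_rotvec().round(3),'shift now-frame mm',(R.T@d*1000).round(1),'after-turn',(Rt.T@d*1000).round(1))
E
python3 -c "
from h import *
go(.4584,-.2330,.0,.112)
c=cap('top','top1'); cv2.imwrite('pics/crop1.png',cv2.resize(c['color'][200:320,320:480],None,fx=4,fy=4,interpolation=2))"
```

```text
t 1.4333 tcp [ 0.4573 -0.2325  0.1225] psi 0.1131 tiltz [-0.006  0.003 -1.   ] F [-0.6  0.5 -0.7] w 0.08536738886772845
turn z 0.0011 rotvec now->target [-0.004  0.005  0.001] shift now-frame mm [  1.8   1.1 122.5] after-turn [  1.1   0.6 122.5]
```

View pics/crop1.png

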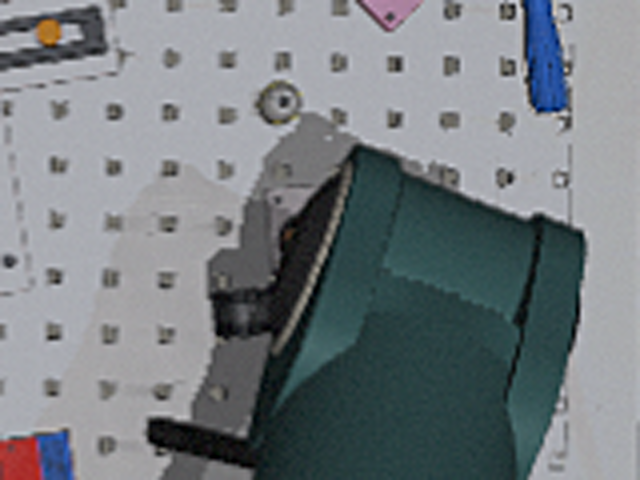

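Request:
drive_tool --rows '[[[1,0,40],[0,0,0],0],[[0,0,40],[0,0,0],0],[[0,0,20],[0,0,0],0],[[0,0,10],[0,0,0],0],[[0,0,5],[0,0,0],0],[[0,0,5],[0,0,0],0],[[0,0,0],[0,0,0],0],[[0,0,0],[0,0,0],0]]'

```text
time_s: 2.15
tcp_pos: [0.461, -0.2344, 0.0076]
tcp_rot: [3.136, 0.175, 0.002]
contact_force: [0.3, 0.3, 0.9]
grip_width: 0.0854
```

Request:
drive_tool --rows '[[[0,0,0],[0,0,0],0.3],[[0,0,0],[0,0,0],0.5],[[0,0,0],[0,0,0],0.8],[[0,0,0],[0,0,0],0.8],[[0,0,0],[0,0,0],0.8],[[0,0,0],[0,0,0],0.8],[[0,0,0],[0,0,0],0.8],[[0,0,0],[0,0,0],0.8]]'

```text
time_s: 2.82
tcp_pos: [0.4605, -0.2341, 0.0071]
tcp_rot: [3.136, 0.176, 0.001]
contact_force: [-3.2, 1.8, 12.3]
grip_width: 0.0427
```

Request:
drive_tool --rows '[[[0,0,-10],[0,0,0],0.8],[[0,0,-20],[0,0,0],0.8],[[0,0,-20],[0,0,0],0.8],[[0,0,-20],[0,0,0],0.8],[[0,0,0],[0,0,0],0.8],[[0,0,0],[0,0,0],0.8]]'

```text
time_s: 3.32
tcp_pos: [0.4607, -0.2342, 0.0776]
tcp_rot: [3.136, 0.175, 0.003]
contact_force: [-0.1, -1.3, -1.8]
grip_width: 0.0425
```

```bash
python3 -c "
from h import *
go(.4584,-.2330,.07,.112)
c=cap('side','side1'); cv2.imwrite('pics/crop2.png',cv2.resize(c['color'][180:340,200:400],None,fx=4,fy=4,interpolation=2))"
```

```text
t 3.3167 tcp [ 0.4607 -0.2342  0.0776] psi 0.1117 tiltz [ 0.002 -0.001 -1.   ] F [-0.1 -1.3 -1.8] w 0.04248601283868104
turn z -0.0003 rotvec now->target [ 0.001 -0.002 -0.   ] shift now-frame mm [-2.2 -1.5  7.6] after-turn [-2.1 -1.5  7.6]
```

View pics/crop2.png

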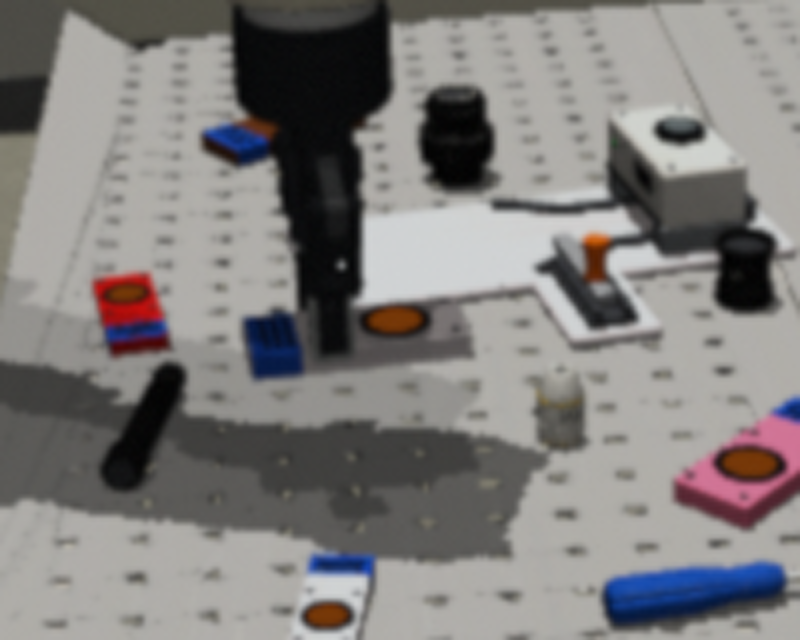

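The side crop shows the carrier held level by its sides, with the finger at (335,330), the tail at (270,345) and the window at (395,320). Next is the move over the bed.

Request:
drive_tool --rows '[[[0,0,0],[0,0,-0.036],0.8],[[0,0,0],[0,0,-0.036],0.8],[[8,-16,0],[0,0,0],0.8],[[16,-34,0],[0,0,0],0.8],[[16,-34,0],[0,0,0],0.8],[[16,-34,0],[0,0,0],0.8],[[16,-34,0],[0,0,0],0.8],[[16,-34,0],[0,0,0],0.8]]'

```text
time_s: 4.03
tcp_pos: [0.5122, -0.0332, 0.0755]
tcp_rot: [-3.128, -0.288, 0.003]
contact_force: [2.5, -0.5, -1.8]
grip_width: 0.0425
```

Request:
drive_tool --rows '[[[16,-34,0],[0,0,0],0.8],[[8,-14,10],[0,0,0],0.8],[[0,0,20],[0,0,0],0.8],[[0,0,10],[0,0,0],0.8],[[0,0,0],[0,0,0],0.8],[[0,0,0],[0,0,0],0.8]]'

```text
time_s: 4.53
tcp_pos: [0.5268, 0.0157, 0.0357]
tcp_rot: [3.128, 0.287, -0.004]
contact_force: [1.1, 0.4, -1.9]
grip_width: 0.0426
```

```bash
python3 -c "
from h import *
go(.5276,.0162,.016,.184)
c=cap('top','top2'); cv2.imwrite('pics/crop3.png',cv2.resize(c['color'][150:300,230:430],None,fx=4,fy=4,interpolation=2))"
```

```text
t 4.5333 tcp [0.5268 0.0157 0.0357] psi 0.1828 tiltz [-0.002 -0.    -1.   ] F [ 1.1  0.4 -1.9] w 0.04259422755119768
turn z -0.0012 rotvec now->target [-0.     0.002 -0.001] shift now-frame mm [ 1.  -0.3 19.7] after-turn [ 0.9 -0.3 19.7]
```

View pics/crop3.png

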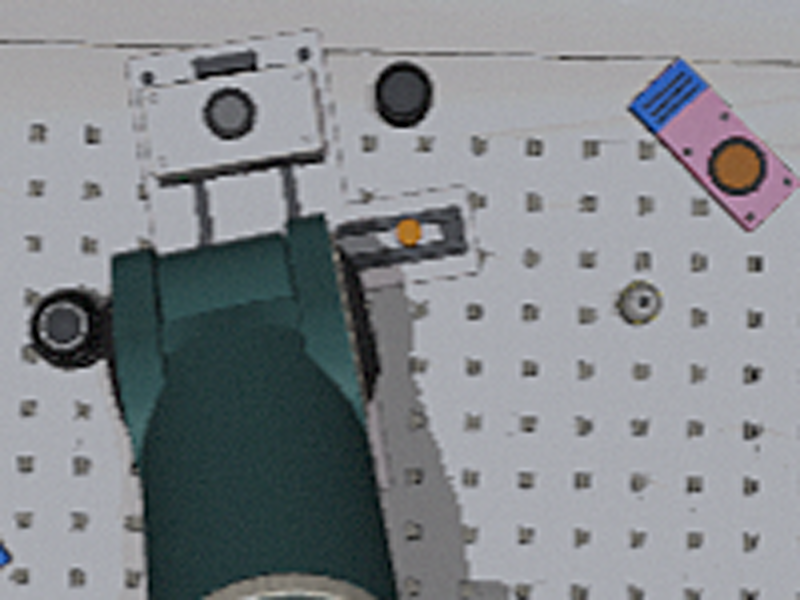

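Request:
drive_tool --rows '[[[1,0,10],[0,0,0],0.8],[[0,0,5],[0,0,0],0.8],[[0,0,3],[0,0,0],0.8],[[0,0,1.5],[0,0,0],0.8],[[0,0,0],[0,0,0],0.8],[[0,0,0],[0,0,0],0.8]]'

```text
time_s: 5.08
tcp_pos: [0.5285, 0.0167, 0.0169]
tcp_rot: [-3.128, -0.288, 0.0]
contact_force: [-0.4, -0.7, -1.7]
grip_width: 0.0425
```

```bash
python3 -c "
from h import *
go(.5276,.0162,.015,.184)
import meas
R=np.array([[np.cos(.1841),-np.sin(.1841)],[np.sin(.1841),np.cos(.1841)]])
for x,y in [(205,205),(291,190),(205,230),(208,242),(290,180)]: print(R.T@(meas.P(x,y,.013)[:2]-[.653,.0395]))"
```

```text
t 5.0833 tcp [0.5285 0.0167 0.0169] psi 0.1837 tiltz [-0.  0. -1.] F [-0.4 -0.7 -1.7] w 0.042520066648763656
turn z -0.0003 rotvec now->target [-0.  0. -0.] shift now-frame mm [-1.   0.4  1.9] after-turn [-1.   0.4  1.9]
[-0.01527093  0.02671877]
[-0.01424484 -0.02799711]
[-0.03083141  0.02907862]
[-0.03858461  0.02835244]
[-0.00792006 -0.02833327]
```

Request:
drive_tool --rows '[[[0,0,1],[0,0,0],0.8],[[0,0,1],[0,0,0],0.8],[[0,0,0],[0,0,0],0.8],[[0,0,0],[0,0,0],0.8]]'

```text
time_s: 5.42
tcp_pos: [0.5287, 0.0168, 0.0152]
tcp_rot: [3.128, 0.288, 0.001]
contact_force: [-2.2, -0.3, 4.1]
grip_width: 0.0424
```

Request:
drive_tool --rows '[[[0,0,0],[0,0,0],0.4],[[0,0,0],[0,0,0],0.2],[[0,0,0],[0,0,0],0.1],[[0,0,0],[0,0,0],0.1],[[0,0,-15],[0,0,0],0.1],[[0,0,-30],[0,0,0],0.1],[[0,0,-30],[0,0,0],0.1],[[-30,0,-30],[0,0,0],0.5]]'

```text
time_s: 6.08
tcp_pos: [0.5025, 0.0123, 0.1209]
tcp_rot: [-3.127, -0.29, -0.004]
contact_force: [-1.5, -0.7, 1.4]
grip_width: 0.0664
```

Request:
drive_tool --rows '[[[-40,0,0],[0,0,0],1],[[-40,0,0],[0,0,0],1],[[-40,0,0],[0,0,0],1],[[-40,0,0],[0,0,0],1],[[0,0,0],[0,0,0],1],[[0,0,0],[0,0,0],1]]'

```text
time_s: 6.58
tcp_pos: [0.3411, -0.0183, 0.1197]
tcp_rot: [3.128, 0.287, 0.001]
contact_force: [1.9, -0.1, 0.6]
grip_width: -0.0006
```

```bash
python3 -c "
from h import *
go(.5287,.0168,.1,.184)
c=cap('top','top3'); cv2.imwrite('pics/crop4.png',cv2.resize(c['color'][150:300,230:430],None,fx=4,fy=4,interpolation=2))"
```

```text
t 6.5833 tcp [ 0.3411 -0.0183  0.1197] psi 0.183 tiltz [ 0.001 -0.001 -1.   ] F [ 1.9 -0.1  0.6] w -0.0005590658861569595
turn z -0.001 rotvec now->target [ 0.001 -0.    -0.001] shift now-frame mm [190.9  -0.4  19.8] after-turn [190.9  -0.2  19.7]
```

View pics/crop4.png

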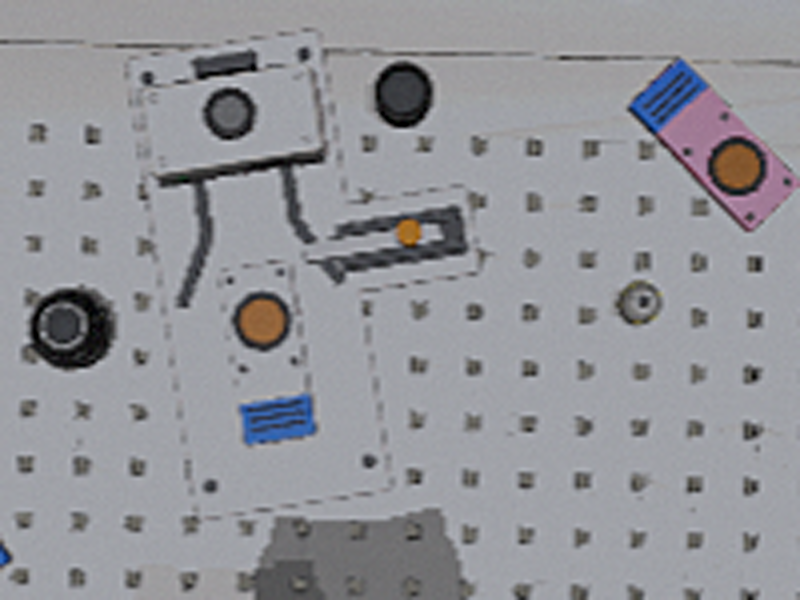

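The carrier lies in the lane with its window at (263,320) and tail corners at (245,443) and (315,434). I'll fit its pose in the reader frame.

```bash
python3 -c "
from h import *
import meas
a,R,t=meas.fit([(218,272),(291,263),(315,434),(245,443),(263,320)],.022,[(55,22),(55,-22),(-55,-22),(-55,22),(20,0)])
c=np.cos(.1841);s=np.sin(.1841);Rr=np.array([[c,-s],[s,c]]);t0=np.array([.653,.0395])
print('carrier in reader',Rr.T@(t-t0))
w=t0+Rr@np.array([-.200,(Rr.T@(t-t0))[1]]); print(w)
go(w[0],w[1],.016,.184)"
```

```text
yaw 0.1764 t [0.5411 0.0205] res mm [[-1.0, 1.0], [-1.7, -0.9], [0.7, 0.1], [1.5, -0.0], [0.5, -0.2]]
carrier in reader [-0.11350685  0.00176681]
[0.45605628 0.00462459]
t 6.6333 tcp [ 0.3426 -0.018   0.1198] psi 0.1834 tiltz [ 0.001 -0.    -1.   ] F [ 0.5 -0.2  0.3] w -0.00022782573930055366
turn z -0.0006 rotvec now->target [ 0.    -0.001 -0.001] shift now-frame mm [115.5  -1.6 104. ] after-turn [115.7  -1.5 103.8]
```

Request:
drive_tool --rows '[[[39,0,0],[0,0,0],1],[[39,0,0],[0,0,0],1],[[37,-1,10],[0,0,0],1],[[0,0,40],[0,0,0],1],[[0,0,35],[0,0,0],1],[[0,0,15],[0,0,0],1],[[0,0,5],[0,0,0],1],[[0,0,0],[0,0,0],1]]'

```text
time_s: 7.3
tcp_pos: [0.4552, 0.0046, 0.0132]
tcp_rot: [-3.128, -0.289, 0.003]
contact_force: [-0.3, -0.2, 0.9]
grip_width: 0.0
```

```bash
python3 -c "
from h import *
go(.4560,.0046,.015,.184)"
```

```text
t 7.3 tcp [0.4552 0.0046 0.0132] psi 0.1843 tiltz [-0.002  0.    -1.   ] F [-0.3 -0.2  0.9] w 7.262064277479263e-06
turn z 0.0003 rotvec now->target [-0.001  0.002  0.   ] shift now-frame mm [ 0.7  0.1 -1.8] after-turn [ 0.7  0.1 -1.8]
```

Request:
drive_tool --rows '[[[8,0,0],[0,0,0],1],[[6,0,0],[0,0,0],1],[[5,0,0],[0,0,0],1],[[5,0,0],[0,0,0],1],[[5,0,0],[0,0,0],1],[[5,0,0],[0,0,0],1],[[5,0,0],[0,0,0],1],[[5,0,0],[0,0,0],1]]'

```text
time_s: 7.97
tcp_pos: [0.4988, 0.0122, 0.0144]
tcp_rot: [-3.128, -0.288, 0.0]
contact_force: [-2.0, -0.8, 1.7]
grip_width: 0.0001
```

Request:
drive_tool --rows '[[[5,0,0],[0,0,0],1],[[5,0,0],[0,0,0],1],[[5,0,0],[0,0,0],1],[[5,0,0],[0,0,0],1],[[5,0,0],[0,0,0],1],[[5,0,0],[0,0,0],1],[[5,0,0],[0,0,0],1],[[5,0,0],[0,0,0],1]]'

```text
time_s: 8.63
tcp_pos: [0.5382, 0.0196, 0.0143]
tcp_rot: [-3.128, -0.288, 0.0]
contact_force: [-1.6, -0.3, 1.6]
grip_width: 0.0
```

Request:
drive_tool --rows '[[[5,0,0],[0,0,0],1],[[5,0,0],[0,0,0],1],[[5,0,0],[0,0,0],1],[[5,0,0],[0,0,0],1],[[5,0,0],[0,0,0],1],[[5,0,0],[0,0,0],1],[[0,0,0],[0,0,0],1]]'

```text
time_s: 9.22
tcp_pos: [0.5684, 0.0253, 0.0144]
tcp_rot: [-3.128, -0.288, -0.001]
contact_force: [-0.6, -0.1, -0.3]
grip_width: -0.0005
```

```bash
python3 -c "
from h import *
c=np.cos(.1841);s=np.sin(.1841)
go(.653-.056*c,.0395-.056*s,.013,.184)"
```

```text
t 9.2167 tcp [0.5684 0.0253 0.0144] psi 0.1839 tiltz [ 0.001  0.    -1.   ] F [-0.6 -0.1 -0.3] w -0.000452731182611395
turn z -0.0001 rotvec now->target [-0.    -0.001 -0.   ] shift now-frame mm [29.8  1.5  1.4] after-turn [29.8  1.5  1.4]
```

Request:
drive_tool --rows '[[[4,0,0],[0,0,0],1],[[4,0,0],[0,0,0],1],[[4,0,0],[0,0,0],1],[[4,0,0],[0,0,0],1],[[3,0,0],[0,0,0],1],[[2,0,0],[0,0,0],1],[[1,0,0],[0,0,0],1],[[1,0,0],[0,0,0],1]]'

```text
time_s: 9.88
tcp_pos: [0.5898, 0.0292, 0.0143]
tcp_rot: [-3.128, -0.288, 0.0]
contact_force: [-1.5, -0.8, 1.3]
grip_width: -0.0004
```

Request:
drive_tool --rows '[[[1,0,0],[0,0,0],1],[[1,0,0],[0,0,0],1],[[1,0,0],[0,0,0],1],[[0,0,0],[0,0,0],1]]'

```text
time_s: 10.22
tcp_pos: [0.593, 0.0298, 0.0144]
tcp_rot: [-3.128, -0.288, -0.0]
contact_force: [0.4, 0.1, 0.4]
grip_width: -0.0002
```

Request:
drive_tool --rows '[[[1,0,0],[0,0,0],1],[[1,0,0],[0,0,0],1],[[0,0,0],[0,0,0],1]]'

```text
time_s: 10.47
tcp_pos: [0.595, 0.0301, 0.0144]
tcp_rot: [-3.128, -0.288, -0.0]
contact_force: [0.3, 0.5, 0.4]
grip_width: -0.0002
```

Request:
drive_tool --rows '[[[1,0,0],[0,0,0],1],[[1,0,0],[0,0,0],1],[[0,0,0],[0,0,0],1]]'

```text
time_s: 10.72
tcp_pos: [0.5969, 0.0305, 0.0143]
tcp_rot: [-3.128, -0.288, -0.0]
contact_force: [0.1, -0.4, -0.3]
grip_width: -0.0001
```

Request:
drive_tool --rows '[[[1,0,0],[0,0,0],1],[[0,0,0],[0,0,0],1]]'

```text
time_s: 10.88
tcp_pos: [0.5979, 0.0307, 0.0143]
tcp_rot: [-3.128, -0.288, -0.0]
contact_force: [-0.7, 0.8, -0.2]
grip_width: -0.0003
```

Request:
drive_tool --rows '[[[1,0,0],[0,0,0],1],[[0,0,0],[0,0,0],1]]'

```text
time_s: 11.05
tcp_pos: [0.5989, 0.0308, 0.0143]
tcp_rot: [-3.128, -0.288, -0.0]
contact_force: [-0.5, -0.4, 0.6]
grip_width: 0.0
```

Request:
drive_tool --rows '[[[1,0,0],[0,0,0],1],[[0,0,0],[0,0,0],1]]'

```text
time_s: 11.22
tcp_pos: [0.5998, 0.031, 0.0143]
tcp_rot: [-3.128, -0.288, -0.0]
contact_force: [0.2, -0.4, -0.0]
grip_width: 0.0
```

Request:
drive_tool --rows '[[[1,0,0],[0,0,0],1],[[0,0,0],[0,0,0],1]]'

```text
time_s: 11.38
tcp_pos: [0.6003, 0.0311, 0.0142]
tcp_rot: [3.128, 0.288, -0.002]
contact_force: [-3.8, 0.0, 1.9]
grip_width: -0.0001
```

Request:
drive_tool --rows '[[[1,0,0],[0,0,0],1],[[0,0,0],[0,0,0],1]]'

```text
time_s: 11.55
tcp_pos: [0.6004, 0.0311, 0.0141]
tcp_rot: [3.128, 0.288, -0.005]
contact_force: [-10.2, -1.6, 7.6]
grip_width: -0.0002
```

```bash
python3 -c "
from h import *
go(.598,.0292,.0143,.184)
c=cap('side','side2'); cv2.imwrite('pics/crop5.png',cv2.resize(c['color'][190:290,270:430],None,fx=5,fy=5,interpolation=2))"
```

```text
t 11.55 tcp [0.6004 0.0311 0.0141] psi 0.1837 tiltz [-0.003 -0.001 -1.   ] F [-10.2  -1.6   7.6] w -0.00023595653475069384
turn z -0.0003 rotvec now->target [-0.     0.003 -0.   ] shift now-frame mm [-2.7  1.4 -0.2] after-turn [-2.7  1.4 -0.2]
```

View pics/crop5.png

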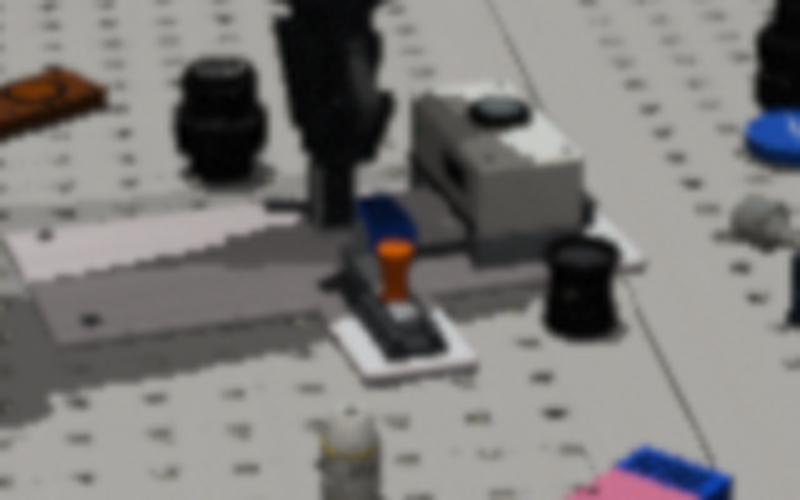

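The side crop shows the blue tail (385,220) up to the bolt line, with the finger behind it at (335,190). The contact force rose to 10 N over the last two 1 mm steps, which looks like the stop. I'll back off and check from above.

Request:
drive_tool --rows '[[[-4,0,0],[0,0,0],1],[[-15,0,0],[0,0,0],1],[[0,0,-35],[0,0,0],1],[[0,0,-40],[0,0,0],1],[[-40,0,0],[0,0,0],1],[[-40,0,0],[0,0,0],1],[[-40,0,0],[0,0,0],1],[[-40,0,0],[0,0,0],1]]'

```text
time_s: 12.27
tcp_pos: [0.4241, -0.0016, 0.0895]
tcp_rot: [3.128, 0.288, 0.002]
contact_force: [0.8, -0.7, 0.7]
grip_width: -0.0
```

```bash
python3 -c "
from h import *
go(.598,.0292,.0143,.184)
c=cap('top','top4'); cv2.imwrite('pics/crop6.png',cv2.resize(c['color'][150:240,240:360],None,fx=6,fy=6,interpolation=2))"
```

```text
t 12.2667 tcp [ 0.4241 -0.0016  0.0895] psi 0.1838 tiltz [ 0.001  0.    -1.   ] F [ 0.8 -0.7  0.7] w -3.958957512706272e-05
turn z -0.0002 rotvec now->target [ 0.    -0.001 -0.   ] shift now-frame mm [176.5   1.5  75.4] after-turn [176.6   1.5  75.2]
```

View pics/crop6.png

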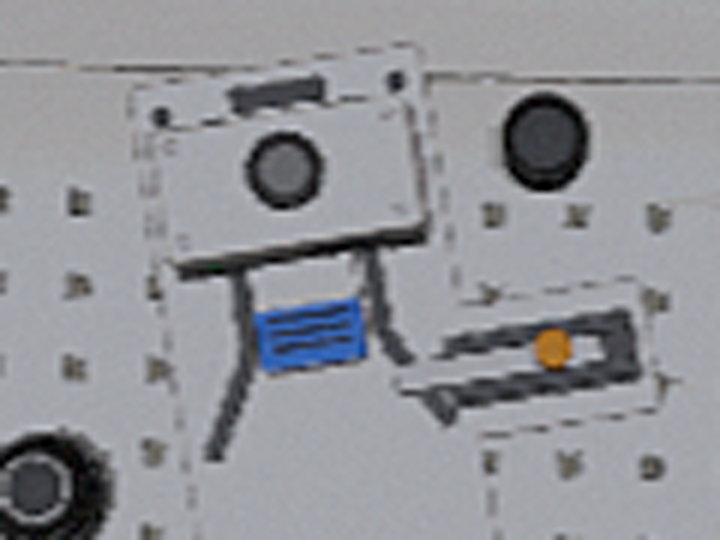

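The tail's rear corners are at (262,374) and (367,360), its blue front edge runs from (253,315) to (358,298), and the knob is at (553,348).

```bash
python3 -c "
from h import *
C=ld('top4'); c=np.cos(.1841);s=np.sin(.1841);R=np.array([[c,-s],[s,c]]);t0=np.array([.653,.0395])
f=lambda x,y,z: R.T@(ptz(C,(x+.5)/6-.5+240,(y+.5)/6-.5+150,z)[:2]-t0)*1000
for p in [(262,374),(367,360),(253,315),(358,298)]: print(f(*p,.022).round(1))
print('knob',f(553,348,.048).round(1),'headfront',f(180,272,.063).round(1),f(426,238,.063).round(1))
w=t0+R@np.array([-.056,-.135]); print(w); go(w[0],w[1],.03,.184)"
```

```text
[-44.7  24.5]
[-45.6 -19.4]
[-19.8  24.5]
[-19.5 -19.7]
knob [-55.4 -95.7] headfront [-3.3 48.9] [ -5.  -51.5]
[ 0.62265967 -0.10347015]
t 12.3167 tcp [ 0.4158 -0.0031  0.0882] psi 0.1831 tiltz [-0.006 -0.001 -1.   ] F [-4.6 -1.9 -2.6] w -0.0003528508527234529
turn z -0.0009 rotvec now->target [ 0.     0.006 -0.001] shift now-frame mm [185.5 136.3  57.1] after-turn [185.  136.5  58.2]
```

The tail edge is at reader x ≈ -45, which is the home position. Now the bolt.

Request:
drive_tool --rows '[[[31,23,0],[0,0,0],1],[[31,23,0],[0,0,0],1],[[31,23,0],[0,0,0],1],[[31,23,0],[0,0,0],1],[[31,23,0],[0,0,0],1],[[30,23,0],[0,0,0],1],[[0,0,0],[0,0,0],1],[[0,0,0],[0,0,0],1]]'

```text
time_s: 12.98
tcp_pos: [0.6338, -0.1041, 0.0887]
tcp_rot: [-3.128, -0.286, -0.001]
contact_force: [0.4, 1.1, -1.0]
grip_width: -0.0003
```

```bash
python3 -c "
from h import *
go(.6227,-.1035,.032,.184)"
```

```text
t 12.9833 tcp [ 0.6338 -0.1041  0.0887] psi 0.1825 tiltz [ 0.  0. -1.] F [ 0.4  1.1 -1. ] w -0.00025131706567027557
turn z -0.0015 rotvec now->target [-0.    -0.    -0.002] shift now-frame mm [-10.9  -2.6  56.7] after-turn [-10.8  -2.6  56.7]
```

Request:
drive_tool --rows '[[[-11,0,0],[0,0,0],1],[[0,0,25],[0,0,0],1],[[0,0,20],[0,0,0],1],[[0,0,10],[0,0,0],1],[[0,0,2],[0,0,0],1],[[0,0,0],[0,0,0],1]]'

```text
time_s: 13.48
tcp_pos: [0.6217, -0.1048, 0.0323]
tcp_rot: [-3.128, -0.289, 0.001]
contact_force: [0.5, -1.1, -0.5]
grip_width: 0.0002
```

Request:
drive_tool --rows '[[[0,-4,0],[0,0,0],1],[[0,-4,0],[0,0,0],1],[[0,-4,0],[0,0,0],1],[[0,-4,0],[0,0,0],1],[[0,-4,0],[0,0,0],1],[[0,-4,0],[0,0,0],1],[[0,0,0],[0,0,0],1]]'

```text
time_s: 14.07
tcp_pos: [0.6176, -0.0806, 0.0325]
tcp_rot: [-3.128, -0.29, -0.0]
contact_force: [0.5, -0.3, 0.7]
grip_width: -0.0001
```

```bash
python3 -c "
from h import *
c=np.cos(.1841);s=np.sin(.1841);R=np.array([[c,-s],[s,c]]);t0=np.array([.653,.0395])
print(R.T@(telemetry.get_obs()['tcp_pos'][:2]-t0)*1000)
w=t0+R@[-.056,-.074]; go(w[0],w[1],.032,.184)"
```

```text
[ -56.78880143 -111.55166465]
t 14.0667 tcp [ 0.6176 -0.0806  0.0325] psi 0.1847 tiltz [ 0.  0. -1.] F [ 0.5 -0.3  0.7] w -9.963649985534057e-05
turn z 0.0007 rotvec now->target [-0.    -0.     0.001] shift now-frame mm [  0.8 -37.6   0.6] after-turn [  0.8 -37.6   0.5]
```

Request:
drive_tool --rows '[[[0,-3,0],[0,0,0],1],[[0,-3,0],[0,0,0],1],[[0,-3,0],[0,0,0],1],[[0,-3,0],[0,0,0],1],[[0,-3,0],[0,0,0],1],[[0,-3,0],[0,0,0],1],[[0,-2,0],[0,0,0],1],[[0,0,0],[0,0,0],1]]'

```text
time_s: 14.73
tcp_pos: [0.6138, -0.0613, 0.0323]
tcp_rot: [-3.128, -0.289, 0.0]
contact_force: [0.9, 0.2, 1.7]
grip_width: -0.0003
```

Request:
drive_tool --rows '[[[0,-2,0],[0,0,0],1],[[0,-2,0],[0,0,0],1],[[0,-2,0],[0,0,0],1],[[0,0,0],[0,0,0],1]]'

```text
time_s: 15.07
tcp_pos: [0.6127, -0.0556, 0.0323]
tcp_rot: [-3.128, -0.289, 0.0]
contact_force: [0.2, -1.1, 0.4]
grip_width: 0.0
```

Request:
drive_tool --rows '[[[0,-1,0],[0,0,0],1],[[0,-1,0],[0,0,0],1],[[0,-1,0],[0,0,0],1],[[0,0,0],[0,0,0],1]]'

```text
time_s: 15.4
tcp_pos: [0.6122, -0.0529, 0.0323]
tcp_rot: [-3.128, -0.289, 0.0]
contact_force: [0.4, -1.7, -0.4]
grip_width: -0.0
```

Request:
drive_tool --rows '[[[0,-1,0],[0,0,0],1],[[0,-1,0],[0,0,0],1],[[0,-1,0],[0,0,0],1],[[0,0,0],[0,0,0],1]]'

```text
time_s: 15.73
tcp_pos: [0.6117, -0.05, 0.0323]
tcp_rot: [-3.128, -0.289, 0.0]
contact_force: [-0.2, -1.5, 0.4]
grip_width: -0.0003
```

Request:
drive_tool --rows '[[[0,-1,0],[0,0,0],1],[[0,-1,0],[0,0,0],1],[[0,0,0],[0,0,0],1]]'

```text
time_s: 15.98
tcp_pos: [0.6115, -0.0496, 0.0324]
tcp_rot: [3.127, 0.287, 0.0]
contact_force: [2.0, -7.5, -1.2]
grip_width: 0.0002
```

Request:
drive_tool --rows '[[[0,-1,0],[0,0,0],1],[[0,-1,0],[0,0,0],1],[[0,0,0],[0,0,0],1]]'

```text
time_s: 16.23
tcp_pos: [0.6114, -0.0492, 0.0325]
tcp_rot: [3.126, 0.285, 0.001]
contact_force: [4.2, -15.1, -2.6]
grip_width: -0.0
```

Request:
drive_tool --rows '[[[0,-1,0],[0,0,0],1],[[0,-1,0],[0,0,0],1],[[0,0,0],[0,0,0],1]]'

```text
time_s: 16.48
tcp_pos: [0.6113, -0.0488, 0.0325]
tcp_rot: [3.124, 0.282, 0.002]
contact_force: [5.2, -21.9, -3.5]
grip_width: -0.0002
```

Request:
drive_tool --rows '[[[0,8,0],[0,0,0],1],[[0,20,0],[0,0,0],1],[[0,0,-30],[0,0,0],1],[[0,0,-40],[0,0,0],1],[[-40,0,-10],[0,0,0],1],[[-40,0,0],[0,0,0],1],[[-40,0,0],[0,0,0],1],[[-40,0,0],[0,0,0],1]]'

```text
time_s: 17.15
tcp_pos: [0.4566, -0.1009, 0.1125]
tcp_rot: [-3.128, -0.289, -0.001]
contact_force: [0.8, -0.4, 0.4]
grip_width: -0.0002
```

Request:
drive_tool --rows '[[[-20,0,0],[0,0,0],1],[[0,0,0],[0,0,0],1],[[0,0,0],[0,0,0],1],[[0,0,0],[0,0,0],1]]'

```text
time_s: 17.48
tcp_pos: [0.4397, -0.1044, 0.1127]
tcp_rot: [-3.128, -0.289, -0.002]
contact_force: [0.5, 0.4, 0.2]
grip_width: -0.0001
```

```bash
python3 -c "
from h import *
c=cap('top','top5'); cv2.imwrite('pics/crop7.png',cv2.resize(c['color'][150:240,240:360],None,fx=6,fy=6,interpolation=2))
go(.5,-.1,.1,.184)"
```

```text
t 17.5333 tcp [ 0.4398 -0.1043  0.1125] psi 0.1844 tiltz [ 0.001  0.    -1.   ] F [-0.  -0.  -1.1] w -0.0001102839116982927
turn z 0.0004 rotvec now->target [-0.    -0.001  0.   ] shift now-frame mm [60.   6.8 12.5] after-turn [60.   6.8 12.5]
```

View pics/crop7.png

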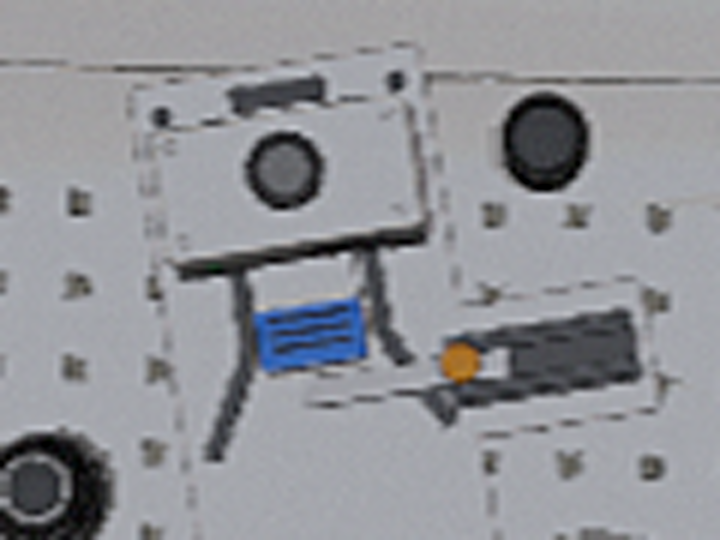

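The knob has moved from (553,348) to (460,362), about 38 mm. The bar now lies behind the tail, the carrier hasn't moved, and the eyepiece and loupe stand where they were. The tool is clear, so I'm handing in.

```bash
python3 -c "
from h import *
C=ld('top5'); c=np.cos(.1841);s=np.sin(.1841);R=np.array([[c,-s],[s,c]]);t0=np.array([.653,.0395])
print('knob',R.T@(ptz(C,460.5/6-.5+240,362.5/6-.5+150,.048)[:2]-t0)*1000)
print(order.hand_in())"
```

```text
knob [-55.19858161 -57.41163203]
the job is handed in; nothing more can be done
None
```

The carrier is home under the reader head with the bolt shut behind it, and I handed the job in at about 17.5 s of robot time. The hand-in gives no verdict.

- **Carrier:** I gripped it by its sides, laid it on the bed with the window end towards the head, and pushed it in with shut fingers. Force at the stop was about 10 N. From above, its tail edge measured reader x ≈ -45 mm, which is the fully home position, and it looked in line with the lane. After the bolt was shut, the carrier looked unmoved in the last picture.
- **Bolt:** I pushed it by the knob up to its limit, where the force reached about 22 N. The knob then measured y ≈ -57 mm, against -58 mm expected when fully shut, so it is about 40 mm across.
- **Bystanders:** The eyepiece and loupe stand where they were in the last top view. The objective was outside that crop, but it had not moved in earlier views and the arm did not go near it afterwards. The tool ended well clear, with no contact force.
- **Disagreements:** The carrier measured about 2.5 mm left of the lane centre, though the guide strips allow only 2 mm. The head's front edge measured 3–5 mm nearer the robot than its nominal place. I put both down to camera calibration error (about 2 mm) and pixel reading.

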